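# Load the microtube shaker and turn its push-to-turn click dial up five clicks

## Robot

A 6-joint arm with a two-finger parallel gripper is mounted at the origin on a cart in front of the work surface, level with it; the furniture and walls round the work are solid. World frame = base frame: x ahead of the robot, y to its left, z up, the work surface at z = 0. Lengths are in m, angles in rad, forces in N, time in s.
With the tool pointing down it reaches from about 0.35 to 1 m from the base axis. Payload 7.1 kg.
Tool frame: the origin (TCP) lies midway between the tips of the shut fingers; the grasp point (between the pads) lies 19 mm behind it; z points along the fingers, y is the line along which they close (so a half turn about z gives the same grasp; the last joint's range is limited). The gripper opens to 85 mm and grips with 20 to 120 N. Pads are 22 mm wide; open, the fingers measure 114 mm over their backs; the gripper's body (76 mm by 85 mm) begins 54 mm behind the grasp point. The pads swing forward as they close: fully open they stand 13 mm farther back than shut.
Start: joints at [1.128, 0.423, 1.63, -0, 1.089, -0.019], TCP at [0.257, 0.57, 0.231] pointing down, gripper open.
Joint ranges: [-3, 3], [-0.9, 2.11], [0.09, 2.58], [-1.31, 4.45], [0.11, 2.69], [-2.54, 2.54]. Speed limits (rad/s): [2.39, 2.39, 3.01, 3.14, 3.14, 3.14].

## Interface

Orientations are given as a rotation vector (axis times angle).
In Python, from station import robot, read_camera, camera_params gives the robot as it stands. The module is installed in compiled form; this text tells all that it offers.
- The arm moves only by the tool carry_out, never from a script. Its argument "motion" is a list that holds one entry, the list of rows, each a list of 5 numbers: the shift along the tool's x, y, z in mm, then the turn about the tool's z in rad, then the finger opening in mm, from 0 to 85.4. In form: [[[x, y, z, roll, hand], ...]]. A call has 1 to 12 rows; each row is the pose to reach, as a shift and turn from the pose commanded when the call began, along the tool's axes at that moment; what a row does not reach only later rows make up. A row lasts 1/10 s, in which the tool goes at most 50 mm and 8.59 degrees, less where a joint would pass 70% of its speed; a pose out of reach is approached as far as the arm can. A call with a gripper value outside its range is refused whole. The fingers move at their own pace and stop on an object; the grip force is fixed at half the most. Time passes only in rows, so rows that repeat a pose let the fingers close. It gives the time, the measured TCP pose, the force, the opening and the grip force at its end, in the units of the state.
- robot.sense(): the state, without advancing time (a new reading comes with each control period).
- read_camera(name): name is "side" or "top" or "wrist"; returns the picture (400x640x3 uint8, red, green, blue); there is no depth.
- camera_params(name): a dict with "vfov" (degrees; the focal length in pixels is half the picture's height over the tangent of half this angle, whatever the lens; pixels are square), "cx", "cy" (the principal point, pixels), "k1" (the pictures are not rectified: a ray, as slopes to the right and down, at radius r is drawn at 1 + k1 r^2 times it, then the intrinsics apply), "extrinsics" (4x4, takes a point from camera to world coordinates). Camera axes: x right, y down, z forward; pixel columns grow to the right and rows downward; lengths in m; the calibration is good to about 2 mm. A picture is of the moment at which its call begins: read the wrist's pose just before it. camera_params takes no time and is no camera call; for the wrist camera it gives the pose at the moment of the call.
- robot.sign_off(): hands the job in; it is judged then, once.
The state is a dict: "time": time; "joints": joint angles; "joint_vel": joint speeds; "effort": joint torques, N m; "position": TCP position; "tcp_rot": TCP orientation; "wrist_force": force on the tool from outside, world axes, zero at the start; "wrist_torque": the same for the moment, N m; "width": finger opening in m; "grip_force": force on a finger pad.
Only numpy, scipy, OpenCV 4.12 (cv2) and the standard library are available. Lean on these libraries where they do the work, as an engineer would, in place of code of your own. Each camera call takes 0.05 s, during which the arm holds its last target. There are 200 camera calls.

## Task

Get the microtube shaker ready for its run: set the orange microtube rack, upright, down between the four corner guides of the shaker's platform so that it lies flat on the mat, and turn the shaker's speed dial exactly five clicks clockwise (seen from above) from where it stands. The dial is locked until it is pushed in: hold it pushed in just firmly enough to free it while you turn, never ram it down onto its stop, and let it rise and lock again at the fifth click. Leave the two Petri dishes and the reagent bottle where they are.

Things in the scene. Friction and masses are not known exactly. Their poses are not given: they have to be found in the camera images.
- shaker: fixed microtube shaker: white housing on a dark teal base, 170 (x) x 290 (y) mm; raised platform on its left half, dial on its right half, flat deck 56 mm above the bench with a thin dark display in front of the dial. Origin: centre of its underside; x points away from the robot at yaw 0, y left, z up. Dial axis at (12, -88) mm, platform centre at (0, 62) mm
- tray_centre (a point): centre of the platform's black mat, on its top face, 70 mm above the bench; axes as the shaker's. Platform 104 (x) x 156 (y) mm. Four steel corner guides stand 14 mm above the mat, the top 6 mm flared outward; between them 62 (x) x 122 (y) mm, 2 mm of play on each side of the rack. They reach only 18 mm along the long sides from each corner: the middle is free for fingers
- rack: loose orange rack of capped microtubes, 58 (x) x 118 (y) mm, solid to 24 mm height, caps to 30 mm, about 0.1 kg. Origin: centre of its underside; z up. Grip it across the 58 mm at the middle of the long sides. Seated, its origin is at tray_centre and its y lies along the tray's y, either way round
- dial_grip (a point): on the dial's vertical axis, 30 mm above the deck (86 mm above the bench) with the dial up; moves with it. Round black knob, 40 mm diameter, from 18.5 to 42 mm above the deck, on a grey skirt of 57 mm diameter (15 to 18.5 mm above the deck). Grip the knob's sides in any heading, tips above the skirt; pressing the skirt or top also pushes it in. Platform edge 72 mm from the axis
- dial (a joint): turn of the dial, rad: 0 as it stands at the start, grows clockwise from above. 24 clicks a turn: a click is 0.262 rad (15 degrees), five are 1.309. A spring ball pulls it into each click (up to 0.6 N m felt at the wrist: grip with 30 N or more). Locked while up (a few hundredths rad of give); turns only while pushed in, rises fully only at a click. White mark on skirt, red on top, random heading
- dial_lift (a joint): how far the dial is pushed in, m: 0 up, grows downward, 12 mm at most. First comes slack of 0.5 to 6.5 mm (different every time, not shown) against a light return spring of 2 to 3 N, then the dial's foot meets the lock spring. Closing the fingers on the knob may already push it in by a millimetre or two
- lock_spring (a joint): how far the lock spring below the dial is compressed, m: 0 at rest, 2 N/mm after 0.7 N of preload. The dial is free to turn from 2.5 mm on (8 to 9 N in all on the dial); at 4.5 mm (12 to 13 N in all) it is rammed onto its stop. A push of 10 to 11 N, held while turning, is right
- petri_left: bystander: loose Petri dish, 62 mm diameter, 14 mm high, left of the rack (a second one stands behind it); origin at its underside's centre
- bottle: bystander: white reagent bottle with a red cap, 44 mm diameter, 85 mm high, beyond the gap between rack and shaker; origin at its underside's centre

How it is judged:
At the end, for the whole second after the job is handed in: the rack lies at rest and flat on the mat between the guides (within 4 mm of the tray's centre each way, underside within 2 mm of the mat, tilt under 0.04 rad); the dial stands five clicks clockwise of its start (1.309 rad, within 0.06) and has risen (pushed in less than 1 mm), so that it is locked (z of rack in the frame of tray_centre between -0.003 and 0.002 m and x of rack in the frame of tray_centre between -0.004 and 0.004 m and y of rack in the frame of tray_centre between -0.004 and 0.004 m and angle between rack's own z axis and vertical below 0.04 rad and linear speed of rack below 0.02 m/s and value of joint dial between 1.25 and 1.37 rad and value of joint dial_lift below 0.001 m); the robot touches nothing.
It fails at once if the dial is rammed onto its stop: lock spring compressed more than 4.5 mm (12 to 13 N on the dial) (value of joint lock_spring above 0.0045 m).
It fails at once if the rack is tipped by more than 0.6 rad (angle between rack's own z axis and vertical above 0.6 rad).
It fails at once if the Petri dish or the bottle is moved by more than 20 mm (distance of any of petri_left, bottle from where it was at the start of the episode above 0.02 m).
It also fails if it takes over 51 s, if anything falls off the work surface, if the arm or the gripper's body presses on something with over 40 N, if the wrist force passes 120 N, or if a joint passes its speed limit or range.

## Working session

There is one attempt and no reset: what is moved stays moved. The work goes in short steps, Python scripts to look and compute and a tool call to move; the robot and the scene stay as the last step left them, time stands still between calls to the robot, and variables do not carry over. Pictures are saved under pics/ and viewed, at most 10 in all, crops included, and the job is handed in when it is done.

Besides the shell and the picture viewer there is one more tool, called as a command line: name --argument value ..., lists and objects as JSON in quotes. carry_out: Moves the arm, as the interface text tells. Its arguments: {"type":"object","properties":{"motion":{"type":"array"}},"required":["motion"]}

```bash
mkdir -p pics; cat > h.py <<'E'
import numpy as np, cv2
from station import robot, read_camera, camera_params
from scipy.spatial.transform import Rotation as R
def K(p):
    f=200/np.tan(np.radians(p['vfov'])/2); return np.array([[f,0,p['cx']],[0,f,p['cy']],[0,0,1]]),np.array([p['k1'],0,0,0.])
def cast(p,uv,z):
    k,d=K(p); n=cv2.undistortPoints(np.array(uv,float).reshape(-1,1,2),k,d).reshape(-1,2)
    T=np.array(p['extrinsics']); r=np.c_[n,np.ones(len(n))]@T[:3,:3].T; o=T[:3,3]
    return o+r*((z-o[2])/r[:,2])[:,None]
def proj(p,X):
    k,d=K(p); T=np.linalg.inv(np.array(p['extrinsics']))
    return cv2.projectPoints(np.array(X,float).reshape(-1,1,3),cv2.Rodrigues(T[:3,:3])[0],T[:3,3],k,d)[0].reshape(-1,2)
def snap(n,f):
    p=camera_params(n); im=read_camera(n); cv2.imwrite('pics/'+f,im[:,:,::-1]); np.save('pics/'+f+'.npy',im); return p,im
E
python3 - <<'E'
from h import *
print(robot.sense())
for n in("top","side","wrist"):
    p,im=snap(n,n+'0.png'); print(n,p)
E
```

```text
{'time': 0.0, 'joints': array([ 1.12799057e+00,  4.23851295e-01,  1.63072778e+00, -2.02200117e-05,
        1.08858596e+00, -1.89870828e-02]), 'joint_vel': array([ 1.24117432e-03, -1.81773941e-04, -1.34200552e-03,  4.87450825e-05,
       -5.22965361e-04,  2.81570242e-04]), 'effort': array([-2.04698932e-03, -5.57391536e+01, -2.81741148e+01, -1.99471410e-04,
        7.32629414e-03, -5.26443358e-06]), 'position': array([0.25675942, 0.56920385, 0.23052432]), 'tcp_rot': array([-6.60674841e-01, -3.07098617e+00,  2.41051337e-03]), 'wrist_force': array([-0.10533093,  0.12091043, -0.00343798]), 'wrist_torque': array([ 0.03364896,  0.02321904, -0.02257427]), 'grip_force': 0.0, 'width': 0.0852487273440697}
top {'vfov': 46.78267219575691, 'cx': 320.80723828229503, 'cy': 202.7026177535341, 'k1': 0.011026250220362702, 'extrinsics': array([[ 2.47656969e-02, -9.92219957e-01,  1.22009087e-01,
         3.22878483e-01],
       [-9.99693191e-01, -2.45281562e-02,  3.44869773e-03,
         1.27618461e-01],
       [-4.29208774e-04, -1.22057062e-01, -9.92522992e-01,
         1.47267491e+00],
       [ 0.00000000e+00,  0.00000000e+00,  0.00000000e+00,
         1.00000000e+00]])}
side {'vfov': 48.410288798074916, 'cx': 323.0095797251445, 'cy': 199.4139291874015, 'k1': -0.10753245303649726, 'extrinsics': array([[ 0.97653099, -0.07390372,  0.20230041,  0.28873987],
       [-0.21470225, -0.40832204,  0.88722943, -0.80205533],
       [ 0.01703416, -0.90984139, -0.41460642,  0.49882185],
       [ 0.        ,  0.        ,  0.        ,  1.        ]])}
wrist {'vfov': 60.92115026734544, 'cx': 323.4270150830941, 'cy': 200.24556345169333, 'k1': -0.04475419922564782, 'extrinsics': array([[ 0.41149064,  0.8790533 ,  0.24070885,  0.19618964],
       [ 0.91141214, -0.3963478 , -0.11061796,  0.59687846],
       [-0.00183466,  0.26490323, -0.96427326,  0.37335404],
       [ 0.        ,  0.        ,  0.        ,  1.        ]])}
```

View pics/top0.png

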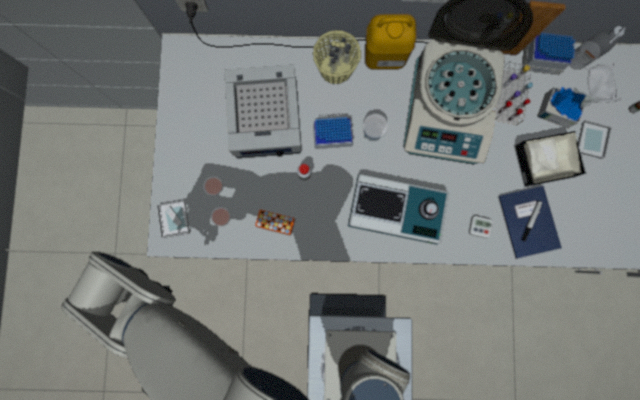

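View pics/side0.png

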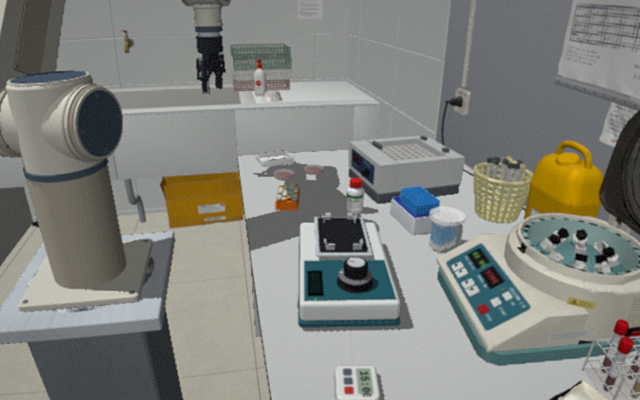

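The top view shows the rack near (276,222), the shaker near (398,206) with its dial at (429,208), the Petri dishes at (213,185) and (220,217), and the bottle at (305,170). The side view shows the dial at (355,270) and the platform at (343,233).

```bash
cat > m.py <<'E'
from h import *
im=np.load('pics/top0.png.npy'); p=camera_params('top')
hsv=cv2.cvtColor(im,cv2.COLOR_RGB2HSV)
def comps(m,box,z,name):
    x0,y0,x1,y1=box; s=np.zeros(m.shape,np.uint8); s[y0:y1,x0:x1]=m[y0:y1,x0:x1]
    cs=cv2.findContours(s,cv2.RETR_EXTERNAL,cv2.CHAIN_APPROX_NONE)[0]
    c=max(cs,key=cv2.contourArea); w=cast(p,c.reshape(-1,2),z)[:,:2]
    r=cv2.minAreaRect((w*1000).astype(np.float32)); print(name,np.round(r[0],1),np.round(r[1],1),round(r[2],2)); return c
V=hsv[...,2];S=hsv[...,1];H=hsv[...,0]
m=((S>120)&((H<22)|(H>170))).astype(np.uint8); m=cv2.morphologyEx(m,cv2.MORPH_CLOSE,np.ones((5,5)))
comps(m,(250,200,302,242),.02,'rack')
comps((V<60).astype(np.uint8),(352,180,408,226),.07,'mat')
comps((V<70).astype(np.uint8),(416,190,442,222),.095,'knob')
comps(((H>80)&(H<100)&(S>90)).astype(np.uint8),(400,176,452,244),.056,'deck')
comps(((V>110)&(S<60)).astype(np.uint8),(346,165,412,240),.056,'white')
comps(m,(296,160,315,178),.085,'cap')
comps(m,(203,176,224,195),.01,'p2');comps(m,(208,206,232,228),.01,'p1')
cv2.imwrite('pics/c.png',cv2.resize(im[150:260,190:460,::-1],None,fx=2.9,fy=2.9,interpolation=cv2.INTER_CUBIC))
E
python3 m.py
```

```text
rack [436.8 275.9] [115.8  51.9] 77.35
mat [498.7 -48.3] [135.   84.1] 80.03
knob [ 486.1 -185.6] [52.1 70.1] 70.37
deck [ 475.1 -184.9] [113.  143.3] 80.07
white [504.7 -46.4] [231.5 202.5] 1.04
cap [597.3 187.8] [27.9 27.5] 1.42Traceback (most recent call last):
  File "m.py", line 17, in <module>
    comps(m,(203,176,224,195),.01,'p2');comps(m,(208,206,232,228),.01,'p1')
    ~~~~~^^^^^^^^^^^^^^^^^^^^^^^^^^^^^^
  File "m.py", line 7, in comps
    c=max(cs,key=cv2.contourArea); w=cast(p,c.reshape(-1,2),z)[:,:2]
ValueError: max() iterable argument is empty
```

View pics/wrist0.png

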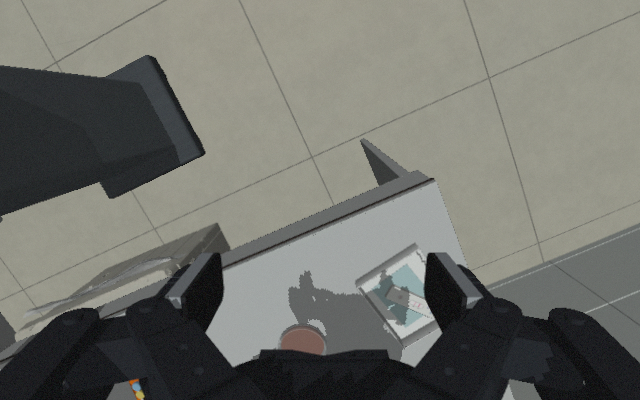

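The top view localises everything. I'll hover over the rack and measure it with the wrist camera.

carry_out --motion '[[[-142,-97,0,0.68,85],[-284,-193,0,1.37,85],[-284,-193,0,1.37,85],[-284,-193,0,1.37,85],[-284,-193,0,1.37,85],[-284,-193,0,1.37,85],[-284,-193,0,1.37,85],[-284,-193,0,1.37,85],[-284,-193,0,1.37,85],[-284,-193,0,1.37,85],[-284,-193,0,1.37,85],[-284,-193,0,1.37,85]]]'

```text
time: 1.35
position: [0.4362, 0.2772, 0.2312]
tcp_rot: [-2.451, -1.965, 0.0]
wrist_force: [0.2, -1.1, -0.1]
width: 0.0848
grip_force: 0.0
```

```bash
python3 - <<'E'
from h import *
s=robot.sense(); print(s['time'],s['position'],s['tcp_rot'],s['joints'],s['wrist_force'])
p,im=snap('wrist','w1.png'); np.save('pics/w1p.npy',p,allow_pickle=True)
hsv=cv2.cvtColor(im,cv2.COLOR_RGB2HSV);H,S,V=cv2.split(hsv)
m=((S>120)&(H<22)).astype(np.uint8); m[300:]=0
m=cv2.morphologyEx(m,cv2.MORPH_CLOSE,np.ones((15,15)))
c=max(cv2.findContours(m,cv2.RETR_EXTERNAL,cv2.CHAIN_APPROX_NONE)[0],key=cv2.contourArea)
print(cv2.boundingRect(c),cv2.minAreaRect(c))
for z in(.024,0.03,0):
  r=cv2.minAreaRect((cast(p,c.reshape(-1,2),z)[:,:2]*1000).astype(np.float32)); print(z,r)
E
```

```text
1.35 [0.43623911 0.27723873 0.23122296] [-2.45134185e+00 -1.96478000e+00  3.84892814e-04] [ 5.43107385e-01  2.65011839e-01  1.86682491e+00 -7.13996029e-06
  1.01000230e+00  7.62583036e-01] [ 0.22263807 -1.14634802 -0.12418118]
(298, 115, 56, 111) ((325.5, 170.0), (110.0, 55.0), 90.0)
0.024 ((438.7640686035156, 277.575439453125), (116.52497863769531, 55.519901275634766), 77.41580200195312)
0.03 ((438.98089599609375, 278.6901550292969), (114.52717590332031, 54.56803512573242), 77.41580200195312)
0 ((437.896484375, 273.1165466308594), (124.51612091064453, 59.3274040222168), 77.4157943725586)
```

View pics/w1.png

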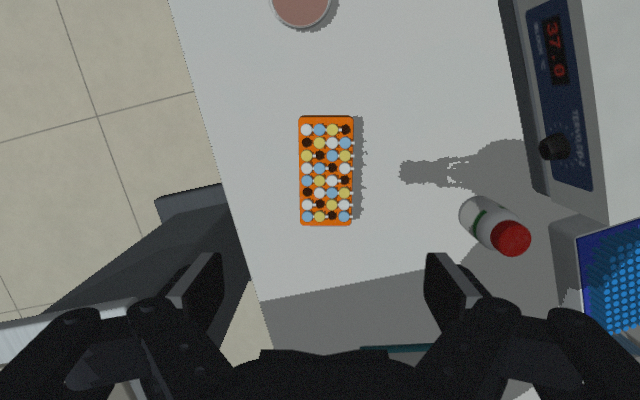

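The wrist view shows the rack square in the picture at (326,170), with the Petri dish at (300,5) and the bottle at (495,225), both clear. I'll descend and grip.

carry_out --motion '[[[1,2.5,45,0,85],[1,2.5,90,0,85],[1,2.5,135,0,85],[1,2.5,175,0,85],[1,2.5,205,0,85],[1,2.5,220,0,85],[1,2.5,228,0,85],[1,2.5,228,0,85],[1,2.5,228,0,40],[1,2.5,228,0,40],[1,2.5,228,0,40],[1,2.5,228,0,40]]]'

```text
time: 2.6
position: [0.4401, 0.278, 0.0051]
tcp_rot: [2.454, 1.96, 0.004]
wrist_force: [-1.0, 0.0, 6.8]
width: 0.0563
grip_force: 64.3
```

carry_out --motion '[[[0,0,0,0,40],[0,0,0,0,40],[0,0,0,0,40],[0,0,-5,0,40],[0,0,-20,0,40],[0,0,-20,0,40]]]'

```text
time: 3.2
position: [0.4404, 0.2782, 0.0256]
tcp_rot: [2.454, 1.96, 0.006]
wrist_force: [0.5, 0.1, -0.7]
width: 0.0568
grip_force: 64.1
```

carry_out --motion '[[[0,0,-45,0,40],[0,0,-90,0,40],[0,0,-140,0,40],[-40,13,-180,-0.02,40],[-85,27,-210,-0.045,40],[-130,42,-240,-0.045,40],[-175,56,-270,-0.045,40],[-220,71,-300,-0.045,40],[-265,85,-320,-0.045,40],[-310,100,-335,-0.045,40],[-355,115,-335,-0.045,40],[-390,126,-335,-0.045,40]]]'

```text
time: 4.4
position: [0.4745, -0.1179, 0.3591]
tcp_rot: [2.408, 2.014, 0.003]
wrist_force: [0.6, -0.5, -0.9]
width: 0.0566
grip_force: 65.0
```

carry_out --motion '[[[-22,7,0,0,40],[-22,7,0,0,40],[-22,7,0,0,40],[-22,7,0,0,40]]]'

```text
time: 4.8
position: [0.4771, -0.1379, 0.3573]
tcp_rot: [-2.409, -2.016, -0.0]
wrist_force: [0.0, -0.0, -1.1]
width: 0.0567
grip_force: 65.0
```

```bash
python3 - <<'E'
from h import *
s=robot.sense(); print(s['time'],s['position'],s['tcp_rot'],s['joints'],s['wrist_force'])
p,im=snap('wrist','w2.png'); np.save('pics/w2p.npy',p,allow_pickle=True)
E
```

```text
4.8 [ 0.47709943 -0.13785081  0.35728377] [-2.40890813e+00 -2.01574931e+00 -7.01404515e-05] [-3.05445195e-01  9.76391899e-02  1.76680368e+00  3.54495575e-04
  1.27759798e+00 -1.28300568e-01] [ 0.01210417 -0.01146708 -1.10862631]
```

View pics/w2.png

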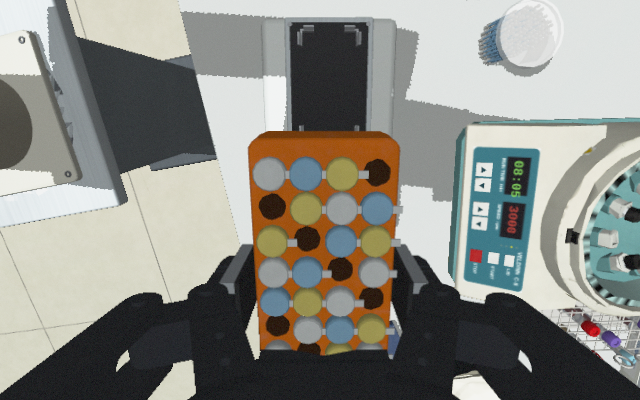

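The wrist view shows the platform's far edge at row 20 and sides at columns 290 and 370, with the far guides near (300,38) and (358,38). The held rack hides the near edge, so I'll back off 30 mm more.

carry_out --motion '[[[-32,0,0,0,40],[-32,0,0,0,40],[-32,0,0,0,40],[-32,0,0,0,40],[-32,0,0,0,40]]]'

```text
time: 5.35
position: [0.4719, -0.1694, 0.3574]
tcp_rot: [-2.409, -2.016, -0.0]
wrist_force: [-0.2, -0.4, 0.2]
width: 0.0566
grip_force: 65.0
```

```bash
python3 - <<'E'
from h import *
s=robot.sense(); print(s['time'],s['position'],s['tcp_rot'],s['joints'],s['wrist_force'])
p,im=snap('wrist','w3.png'); np.save('pics/w3p.npy',p,allow_pickle=True)
c=im[10:160,230:430,::-1]; cv2.imwrite('pics/w3c.png',cv2.resize(c,None,fx=4,fy=4,interpolation=cv2.INTER_CUBIC))
m=(im.max(2)<60).astype(np.uint8); m[175:]=0;m[:,:230]=0;m[:,430:]=0
m=cv2.morphologyEx(m,cv2.MORPH_CLOSE,np.ones((9,9)))
c=max(cv2.findContours(m,cv2.RETR_EXTERNAL,cv2.CHAIN_APPROX_NONE)[0],key=cv2.contourArea)
print(cv2.boundingRect(c))
for z in(.07,):
  r=cv2.minAreaRect((cast(p,c.reshape(-1,2),z)[:,:2]*1000).astype(np.float32)); print(z,r)
E
```

```text
5.35 [ 0.47190455 -0.16942982  0.35735774] [-2.40884600e+00 -2.01645655e+00 -1.84526039e-04] [-3.68542606e-01  1.05529115e-01  1.75772654e+00  1.85260507e-04
  1.27841499e+00 -1.91719553e-01] [-0.20501916 -0.44762413  0.19874594]
(289, 0, 79, 120)
0.07 ((498.7484130859375, -52.818702697753906), (133.8895263671875, 90.68990325927734), 79.87843322753906)
```

View pics/w3c.png

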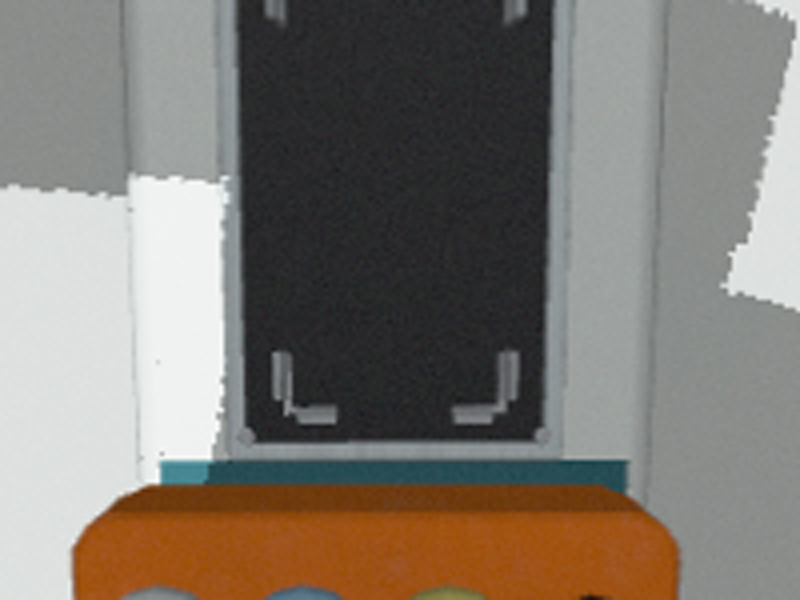

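```bash
python3 - <<'E'
from h import *
L=[(f,np.load(f'pics/{f}p.npy',allow_pickle=True).item(),np.load(f'pics/{f}.png.npy').max(2).astype(float)) for f in('w2','w3')]
def first(v,i,step):  # walk from i until >75, subpixel
    while v[i]<70: i+=step
    a,b=v[i-step],v[i]; return i-step+step*(70-a)/(b-a)
def fit(w):
    c=w[:,:2].mean(0); u=np.linalg.svd(w[:,:2]-c)[2][0]; u=u*np.sign(u[1] if abs(u[1])>abs(u[0]) else u[0]); return c*1000,u
(f2,p2,a2),(f3,p3,a3)=L
for n,p,a in L:
    rr=range(60,110,2) if n=='w2' else range(30,85,2)
    l=fit(cast(p,[(first(a[r],330,-1),r) for r in rr],.07)); r_=fit(cast(p,[(first(a[r],330,1),r) for r in rr],.07))
    nrm=np.array([l[1][1],-l[1][0]])
    print(n,'L',l,'R',r_,'ang',np.degrees(np.arctan2(l[1][1],l[1][0])),np.degrees(np.arctan2(r_[1][1],r_[1][0])),'width',(r_[0]-l[0])@nrm)
far=fit(cast(p2,[(c,first(a2[:,c],60,-1)) for c in range(312,348,2)],.07))
near=fit(cast(p3,[(c,first(a3[:,c],80,1)) for c in range(314,344,2)],.07))
print('far',far,'near',near)
u=np.array([np.cos(np.radians(80)),np.sin(np.radians(80))]); print('len',(far[0]-near[0])@u)
E
```

```text
w2 L (array([455.31513595, -38.64524576]), array([0.17814519, 0.98400421])) R (array([544.37548671, -54.59018211]), array([0.17368702, 0.9848009 ])) ang 79.7382591555877 79.99774038483591 width 90.47627407888868
w3 L (array([455.15200517, -40.02088643]), array([0.17681241, 0.98424457])) R (array([544.24427321, -55.93355281]), array([0.17498816, 0.98457054])) ang 79.81585382990069 79.92203119628921 width 90.50213785221895
far (array([512.08568341,  19.52752452]), array([ 0.97034862, -0.24170967])) near (array([ 486.88111097, -119.37874658]), array([ 0.98603895, -0.16651482]))
len 141.17270079839696
```

```bash
python3 - <<'E'
from h import *
s=robot.sense(); T=s['position']; Rm=R.from_rotvec(s['tcp_rot']).as_matrix()
for f in('w3',):
    p=np.load(f'pics/{f}p.npy',allow_pickle=True).item(); im=np.load(f'pics/{f}.png.npy')
    H,S,V=cv2.split(cv2.cvtColor(im,cv2.COLOR_RGB2HSV)); m=(S>120)&(H<22)&(V>60)
    ed=[]
    for r in range(160,230,5):
        c=np.where(m[r,230:420])[0]+230; ed.append((c.min()-.5,c.max()+.5,r))
    ed=np.array(ed)
    for z in(T[2]+.019,):
        l=(cast(p,ed[:,[0,2]],z)-T)@Rm*1000; r=(cast(p,ed[:,[1,2]],z)-T)@Rm*1000
        print(np.round(np.c_[l[:,:2],r[:,:2],(l[:,1]+r[:,1])/2],1))
    col=[np.where(m[:,c])[0].min()-.5 for c in range(290,355,8)]; print(col)
    for z in(.019,.0):print(((cast(p,[(c,y) for c,y in zip(range(290,355,8),col)],T[2]+z)-T)@Rm*1000)[:,0])
p2=np.load('pics/w2p.npy',allow_pickle=True).item();a=np.load('pics/w2.png.npy').max(2)
print(a[8:30,330],a[8:30,324])
E
```

```text
[[ 48.4 -27.   48.4  27.9   0.5]
 [ 46.5 -27.1  46.5  28.1   0.5]
 [ 44.6 -27.2  44.6  28.2   0.5]
 [ 42.8 -27.   42.8  27.9   0.5]
 [ 40.9 -27.1  40.9  28.    0.5]
 [ 39.  -27.2  39.   28.1   0.5]
 [ 37.  -26.9  37.   27.8   0.5]
 [ 35.1 -27.   35.1  27.9   0.5]
 [ 33.2 -27.1  33.2  28.1   0.5]
 [ 31.2 -27.3  31.2  27.4   0.1]
 [ 29.2 -27.   29.2 -12.5 -19.7]
 [ 27.2 -27.1  27.2  28.    0.5]
 [ 25.2 -27.2  25.2  27.7   0.3]
 [ 23.1 -26.9  23.1  27.9   0.5]]
[np.float64(130.5), np.float64(130.5), np.float64(130.5), np.float64(130.5), np.float64(130.5), np.float64(130.5), np.float64(130.5), np.float64(130.5), np.float64(130.5)]
[58.95836823 58.95323661 58.94933624 58.94666404 58.94521808 58.94499746
 58.94600241 58.94823422 58.95169529]
[57.70236979 57.69645017 57.69195086 57.68886832 57.68720031 57.68694582
 57.68810508 57.69067961 57.69467217]
[227 228 227 228 228 228 227 228 227 177 162 162 162 164  78  46  48  49
  44  44  47  46] [228 226 227 228 228 227 228 227 228 177 163 164 164 161  82  46  45  47
  51  44  47  45]
```

carry_out --motion '[[[40,2,40,0,40],[80,4,80,0,40],[110,6,120,0,40],[124,6,160,0,40],[124,6,200,0,40],[124,6,225,0,40],[124,6,235,0,40],[124,6,240,0,40],[124,6,240,0,40],[124,6,240,0,40],[124,6,240,0,40]]]'

```text
time: 6.5
position: [0.5006, -0.0496, 0.1187]
tcp_rot: [2.409, 2.014, 0.003]
wrist_force: [0.3, 0.2, -1.4]
width: 0.0566
grip_force: 64.9
```

```bash
python3 - <<'E'
from h import *
s=robot.sense(); print(s['time'],s['position'],s['tcp_rot'],s['wrist_force'])
p,im=snap('wrist','w4.png'); np.save('pics/w4p.npy',p,allow_pickle=True)
c=im[60:200,220:430,::-1]; cv2.imwrite('pics/w4c.png',cv2.resize(c,None,fx=3.8,fy=3.8,interpolation=cv2.INTER_CUBIC))
E
```

```text
6.5 [ 0.50063479 -0.04959758  0.11869696] [2.40894708 2.01358359 0.00286424] [ 0.31274735  0.20341669 -1.36432506]
```

View pics/w4c.png

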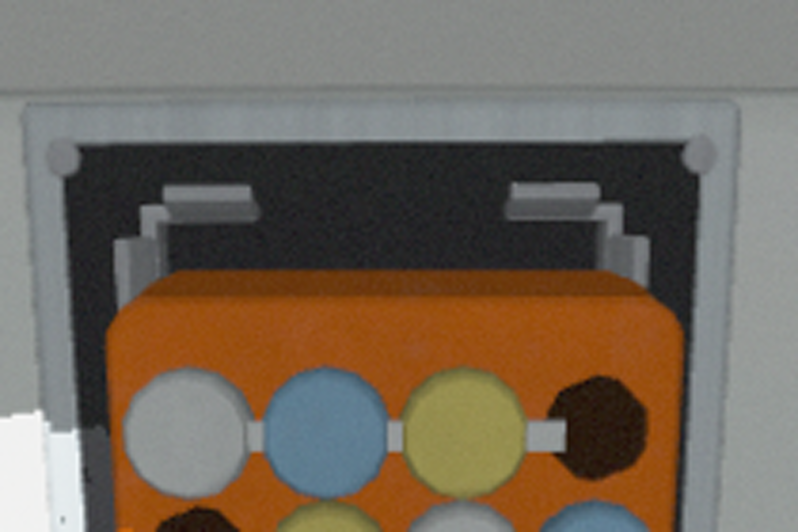

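```bash
python3 - <<'E'
from h import *
s=robot.sense(); T=s['position']; Rm=R.from_rotvec(s['tcp_rot']).as_matrix()
p=np.load('pics/w4p.npy',allow_pickle=True).item()
q=lambda pts,z:print(z,np.round((cast(p,[(220+x/3.8,60+y/3.8) for x,y in pts],z)-T)@Rm*1000,1)[:,:2].tolist())
q([(115,240),(648,238),(163,186),(251,186),(511,183),(600,183)],.084)
q([(70,143),(697,142)],.07)
q([(107,330),(683,330)],T[2]-.005+.024)
q([(180,270),(600,270)],T[2]-.005)
q([(180,270),(600,270)],T[2]-.001)
E
```

```text
0.084 [[59.1, -36.8], [59.3, 34.9], [66.1, -30.0], [66.1, -18.3], [66.4, 16.3], [66.5, 28.2]]
0.07 [[72.1, -45.5], [72.2, 44.0]]
0.13758477762640425 [[53.1, -26.7], [53.0, 28.4]]
0.11358477762640426 [[57.1, -23.4], [57.0, 24.0]]
0.11758477762640426 [[57.3, -22.7], [57.3, 23.3]]
```

Guides against the held rack: about -1.4 mm in tool y and +1.8 mm in tool x to correct. I'll do that and lower into the flare.

carry_out --motion '[[[2,-1.5,10,0,40],[2,-1.5,20,0,40],[2,-1.5,28,0,40],[2,-1.5,32,0,40],[2,-1.5,35,0,40],[2,-1.5,35,0,40],[2,-1.5,35,0,40]]]'

```text
time: 7.25
position: [0.4986, -0.0471, 0.0823]
tcp_rot: [2.41, 2.015, -0.0]
wrist_force: [0.5, -0.0, -0.9]
width: 0.0565
grip_force: 65.0
```

carry_out --motion '[[[0,0,2,0,40],[0,0,4,0,40],[0,0,6,0,40],[0,0,7,0,40],[0,0,7,0,40]]]'

```text
time: 7.75
position: [0.4985, -0.0471, 0.0753]
tcp_rot: [-2.41, -2.015, 0.0]
wrist_force: [-0.2, 0.3, -2.0]
width: 0.057
grip_force: 65.0
```

carry_out --motion '[[[0,0,0.7,0,40],[0,0,1.4,0,40],[0,0,2,0,40],[0,0,2,0,40]]]'

```text
time: 8.15
position: [0.4986, -0.0471, 0.075]
tcp_rot: [2.41, 2.015, 0.0]
wrist_force: [-7.8, 1.2, 22.1]
width: 0.0565
grip_force: 67.6
```

Contact is at exactly mat height, so it is seated. I'll relieve the push, open and rise.

carry_out --motion '[[[0,0,-1.5,0,40],[0,0,-1.5,0,64],[0,0,-1.5,0,70],[0,0,-1.5,0,80],[0,0,-1.5,0,85],[0,0,-1.5,0,85],[0,0,-20,0,85],[0,0,-50,0,85],[0,0,-90,0,85],[0,0,-130,0,85],[-20,0,-160,0,85],[-20,0,-160,0,85]]]'

```text
time: 9.35
position: [0.4974, -0.0683, 0.2376]
tcp_rot: [2.406, 2.01, 0.008]
wrist_force: [0.1, -0.6, -0.3]
width: 0.0852
grip_force: 0.0
```

carry_out --motion '[[[-40,0,-20,0,85],[-85,0,-20,0,85],[-125,0,-20,0,85],[-125,0,-20,0,85],[-125,0,-20,0,85],[-125,0,-20,0,85]]]'

```text
time: 9.95
position: [0.4726, -0.1889, 0.2526]
tcp_rot: [-2.409, -2.015, 0.001]
wrist_force: [-0.8, 0.4, 0.2]
width: 0.0849
grip_force: 0.0
```

```bash
python3 - <<'E'
from h import *
s=robot.sense(); print(s['time'],s['position'],s['tcp_rot'],s['wrist_force'],s['joints'])
p,im=snap('wrist','w5.png'); np.save('pics/w5p.npy',p,allow_pickle=True)
E
```

```text
9.95 [ 0.47258676 -0.18894073  0.25261066] [-2.40874550e+00 -2.01455780e+00  6.06202942e-04] [-0.76318776  0.3565078   0.21764682] [-4.03903301e-01  2.26427980e-01  1.86259903e+00  3.59805251e-04
  1.05403283e+00 -2.26318614e-01]
```

View pics/w5.png

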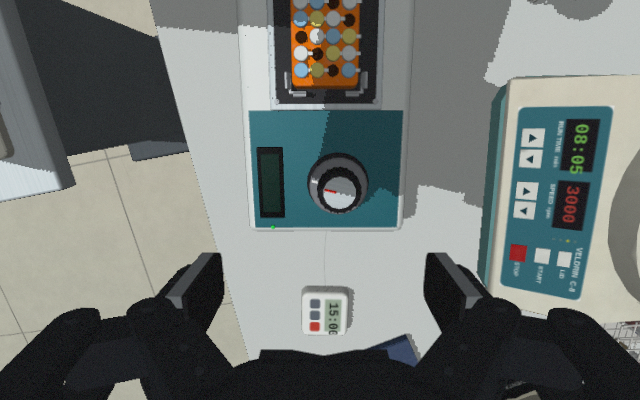

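The wrist view shows the rack sitting inside its guides at (326,45). The dial is centred near (338,186), with its red mark at (330,191). Next I'll locate the dial axis.

```bash
cat > dial.py <<'E'
from h import *
import sys
def dial(f,box):
    p=np.load(f'pics/{f}p.npy',allow_pickle=True).item(); im=np.load(f'pics/{f}.png.npy').astype(int)
    H,S,V=cv2.split(cv2.cvtColor(im.astype(np.uint8),cv2.COLOR_RGB2HSV))
    m=(((S<70)|(V<45))).astype(np.uint8); k=np.zeros_like(m); x0,y0,x1,y1=box; k[y0:y1,x0:x1]=m[y0:y1,x0:x1]
    k=cv2.morphologyEx(k,cv2.MORPH_OPEN,np.ones((5,5)))
    c=max(cv2.findContours(k,cv2.RETR_EXTERNAL,cv2.CHAIN_APPROX_NONE)[0],key=cv2.contourArea)
    print('px',cv2.minEnclosingCircle(c)); w=(cast(p,c.reshape(-1,2),.0745)[:,:2]*1000).astype(np.float32)
    print('skirt',cv2.fitEllipse(w),cv2.minEnclosingCircle(w))
    cx,cy=cv2.minEnclosingCircle(c)[0]; cx,cy=int(cx),int(cy)
    t=np.zeros_like(m); t[cy-20:cy+32,cx-25:cx+28]=((V>100)|((S>120)&((H<12)|(H>168))&(V>80)))[cy-20:cy+32,cx-25:cx+28]
    t=cv2.morphologyEx(t.astype(np.uint8),cv2.MORPH_OPEN,np.ones((3,3)))
    c=max(cv2.findContours(t,cv2.RETR_EXTERNAL,cv2.CHAIN_APPROX_NONE)[0],key=cv2.contourArea)
    w=(cast(p,c.reshape(-1,2),.098)[:,:2]*1000).astype(np.float32); print('top',cv2.minEnclosingCircle(w),cv2.boundingRect(c))
    r=((S>110)&((H<12)|(H>168))&(V>60)); ys,xs=np.where(r[cy-25:cy+35,cx-30:cx+30]); xs+=cx-30;ys+=cy-25
    w=cast(p,np.c_[xs,ys],.098)[:,:2]*1000; cc=w.mean(0); u=np.linalg.svd(w-cc)[2][0]; print('red n',len(xs),cc,'dir deg',np.degrees(np.arctan2(u[1],u[0])))
if __name__=='__main__': dial(sys.argv[1],tuple(map(int,sys.argv[2:6])))
E
python3 dial.py w5 292 135 385 225
```

```text
px ((337.5570983886719, 182.84437561035156), 30.969497680664062)
skirt ((485.418701171875, -195.80763244628906), (57.885066986083984, 60.06243896484375), 177.587890625) ((484.984130859375, -195.96456909179688), 30.59781837463379)
top ((485.19921875, -199.26687622070312), 14.75492000579834) (323, 177, 33, 32)
red n 22 [ 477.46128198 -195.69312588] dir deg -23.631505238045936
```

carry_out --motion '[[[-7,13.5,40,0,85],[-7,13.5,85,0,85],[-7,13.5,125,0,85],[-7,13.5,150,0,85],[-7,13.5,165,0,85],[-7,13.5,174,0,85],[-7,13.5,174,0,85],[-7,13.5,174,0,85],[-7,13.5,174,0,85]]]'

```text
time: 10.9
position: [0.4857, -0.1992, 0.0804]
tcp_rot: [2.408, 2.015, 0.001]
wrist_force: [-0.1, 0.1, -0.2]
width: 0.0851
grip_force: 0.0
```

```bash
python3 - <<'E'
from h import *
s=robot.sense(); print(s['time'],s['position'],s['tcp_rot'],s['wrist_force'],s['joints'])
p,im=snap('wrist','w6.png'); np.save('pics/w6p.npy',p,allow_pickle=True)
E
```

```text
10.9 [ 0.48573514 -0.19915507  0.08038676] [2.40838811e+00 2.01455416e+00 1.39918878e-03] [-0.07016167  0.12809559 -0.17187114] [-4.11789164e-01  5.08990714e-01  1.94029460e+00  4.35392197e-05
  6.90365171e-01 -2.34204289e-01]
```

View pics/w6.png

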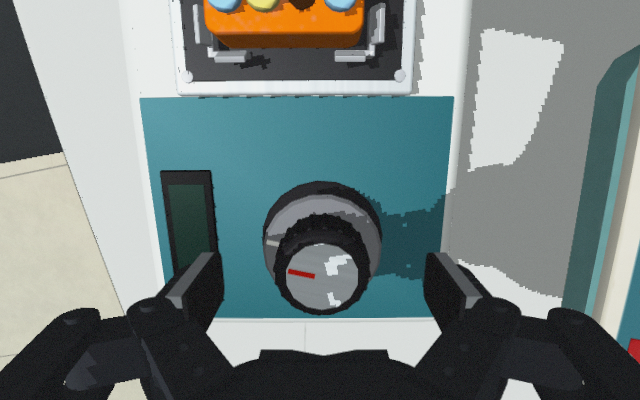

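The knob top is at (321,277), between the fingers. I'll check the centring.

```bash
python3 - <<'E'
from h import *
s=robot.sense(); T=s['position']; Rm=R.from_rotvec(s['tcp_rot']).as_matrix()
p=np.load('pics/w6p.npy',allow_pickle=True).item()
print(np.round((cast(p,[(321,277),(285,277),(357,277),(321,241),(321,313)],.098)-T)@Rm*1000,1))
print(np.round((cast(p,[(263,250),(382,250)],.0745)-T)@Rm*1000,1))
E
```

```text
[[  0.2  -0.5 -17.6]
 [  0.2 -15.2 -17.6]
 [  0.2  14.2 -17.6]
 [ 16.   -0.4 -17.6]
 [-16.7  -0.5 -17.6]]
[[  1.8 -28.1   5.8]
 [  1.7  28.2   5.9]]
```

carry_out --motion '[[[0,0,3,0,85],[0,0,3,0,30],[0,0,3,0,30],[0,0,3,0,30],[0,0,3,0,30],[0,0,3,0,30],[0,0,3,0,30],[0,0,3,0,30],[0,0,3,0,30]]]'

```text
time: 11.85
position: [0.485, -0.1992, 0.0764]
tcp_rot: [2.41, 2.015, 0.0]
wrist_force: [-1.1, -1.3, 1.3]
width: 0.0379
grip_force: 61.4
```

carry_out --motion '[[[0,0,0.5,0,30],[0,0,1,0,30],[0,0,1,0,30],[0,0,1,0,30]]]'

```text
time: 12.25
position: [0.485, -0.1991, 0.0754]
tcp_rot: [2.41, 2.015, 0.0]
wrist_force: [-0.7, -0.6, 3.9]
width: 0.0377
grip_force: 61.7
```

carry_out --motion '[[[0,0,0.5,0,30],[0,0,1,0,30],[0,0,1,0,30],[0,0,1,0,30]]]'

```text
time: 12.65
position: [0.485, -0.1991, 0.0743]
tcp_rot: [2.41, 2.015, 0.0]
wrist_force: [-0.5, -0.4, 2.3]
width: 0.0376
grip_force: 61.7
```

carry_out --motion '[[[0,0,0.5,0,30],[0,0,1,0,30],[0,0,1,0,30],[0,0,1,0,30]]]'

```text
time: 13.05
position: [0.485, -0.1991, 0.0734]
tcp_rot: [2.41, 2.015, 0.0]
wrist_force: [-0.4, 0.4, 3.8]
width: 0.0378
grip_force: 61.8
```

carry_out --motion '[[[0,0,0.5,0,30],[0,0,1,0,30],[0,0,1,0,30],[0,0,1,0,30]]]'

```text
time: 13.45
position: [0.485, -0.1991, 0.0725]
tcp_rot: [2.41, 2.015, 0.0]
wrist_force: [0.2, -0.6, 5.6]
width: 0.0377
grip_force: 61.9
```

```bash
cat > avg.py <<'E'
from h import *
L=[]
for i in range(5):
    read_camera('side'); s=robot.sense(); L.append(np.r_[s['wrist_force'],s['wrist_torque'],s['position'][2]*1000])
L=np.array(L); print(round(s['time'],2),L.mean(0).round(2),L[:,2].round(1),R.from_rotvec(s['tcp_rot']).as_matrix()[:2,0],s['position'].round(4))
E
python3 avg.py
```

```text
13.7 [-1.090e+00 -4.400e-01  6.060e+00 -6.000e-02  1.600e-01 -2.000e-02
  7.251e+01] [6.5 5.8 6.4 5.9 5.6] [0.17704063 0.98420354] [ 0.485  -0.1992  0.0725]
```

carry_out --motion '[[[0,0,0.5,0,30],[0,0,1,0,30],[0,0,1,0,30]]]'

```text
time: 14.0
position: [0.485, -0.1991, 0.0716]
tcp_rot: [2.41, 2.015, 0.0]
wrist_force: [-1.8, -0.1, 8.6]
width: 0.0374
grip_force: 62.1
```

```bash
python3 avg.py
```

```text
14.25 [-1.330e+00 -4.700e-01  8.220e+00 -3.000e-02  2.400e-01  2.000e-02
  7.164e+01] [8.4 8.2 8.  8.6 7.9] [0.17706296 0.98419952] [ 0.485  -0.1991  0.0716]
```

carry_out --motion '[[[0,0,0.5,0,30],[0,0,1,0,30],[0,0,1,0,30]]]'

```text
time: 14.55
position: [0.485, -0.1992, 0.0708]
tcp_rot: [2.41, 2.015, 0.0]
wrist_force: [-1.4, 0.3, 10.8]
width: 0.0375
grip_force: 62.3
```

```bash
python3 avg.py
```

```text
14.8 [-1.71 -0.09  9.3   0.    0.35 -0.   70.78] [9.  9.1 9.7 9.3 9.5] [0.17710977 0.9841911 ] [ 0.485  -0.1991  0.0708]
```

carry_out --motion '[[[0,0,0.4,0,30],[0,0,0.4,0.05,30],[0,0,0.4,0.1,30],[0,0,0.4,0.16,30],[0,0,0.4,0.21,30],[0,0,0.4,0.262,30],[0,0,0.4,0.262,30]]]'

```text
time: 15.5
position: [0.4849, -0.1991, 0.0704]
tcp_rot: [2.654, 1.681, -0.0]
wrist_force: [-2.5, 0.1, 10.5]
width: 0.0379
grip_force: 62.3
```

```bash
python3 avg.py
```

```text
15.75 [-1.970e+00  3.000e-02  9.390e+00  2.000e-02  4.000e-01  1.000e-02
  7.038e+01] [ 9.7 10.2  8.5  9.3  9.3] [0.42594922 0.90474707] [ 0.4849 -0.1991  0.0704]
```

carry_out --motion '[[[0,0,0.3,0.06,30],[0,0,0.3,0.12,30],[0,0,0.3,0.13,30]]]'

```text
time: 16.05
position: [0.4848, -0.1991, 0.0701]
tcp_rot: [-2.758, -1.505, 0.0]
wrist_force: [-1.7, 1.2, 9.6]
width: 0.0378
grip_force: 62.4
```

```bash
python3 avg.py; python3 - <<'E'
from h import *
p,im=snap('wrist','w7.png'); cv2.imwrite('pics/w7c.png',im[150:350,200:460,::-1])
E
```

```text
16.3 [-2.110e+00  3.600e-01  1.082e+01  6.000e-02  4.300e-01 -1.000e-02
  7.009e+01] [10.1 11.  11.2 11.1 10.6] [0.5396388  0.84189665] [ 0.4848 -0.1991  0.0701]
```

View pics/w7c.png

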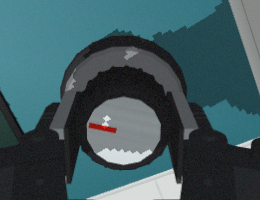

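The red mark keeps its heading relative to the fingers, so the dial turns with the hand, at 10.8 N. I'll turn the remaining 0.917 rad.

carry_out --motion '[[[0,0,0,0.1,30],[0,0,0,0.2,30],[0,0,0,0.3,30],[0,0,0,0.393,30],[0,0,0,0.393,30]]]'

```text
time: 16.85
position: [0.4847, -0.199, 0.07]
tcp_rot: [-2.998, -0.939, 0.001]
wrist_force: [-3.1, 0.8, 11.1]
width: 0.0379
grip_force: 62.5
```

```bash
python3 avg.py
```

```text
17.1 [-2.920e+00  1.500e-01  1.032e+01  2.000e-02  4.300e-01  3.000e-02
  7.006e+01] [10.9 10.5  9.9 10.3 10. ] [0.82089313 0.57108182] [ 0.4848 -0.199   0.0701]
```

carry_out --motion '[[[0,0,0,0.1,30],[0,0,0,0.2,30],[0,0,0,0.3,30],[0,0,0,0.4,30],[0,0,0,0.48,30],[0,0,0,0.524,30],[0,0,0,0.524,30]]]'

```text
time: 17.8
position: [0.4869, -0.199, 0.0701]
tcp_rot: [3.138, 0.133, 0.006]
wrist_force: [6.3, 3.7, 3.0]
width: 0.0377
grip_force: 62.6
```

```bash
python3 avg.py
```

```text
18.05 [ 5.7   4.09  2.79  0.79 -0.95  0.78 70.08] [3.3 3.3 2.7 2.3 2.3] [0.99633647 0.0854468 ] [ 0.4869 -0.199   0.0701]
```

```bash
python3 - <<'E'
from h import *
s=robot.sense(); print(s['joints'],s['effort'].round(1),s['wrist_torque'],s['time'])
p,im=snap('wrist','w8.png'); p2,im2=snap('side','s8.png')
a=im[100:400,160:500,::-1]; b=cv2.resize(im2[130:330,250:450,::-1],(450,450),interpolation=cv2.INTER_CUBIC)
c=np.zeros((450,800,3),np.uint8); c[:300,:340]=a; c[:,350:800]=b; cv2.imwrite('pics/c8.png',c)
E
```

```text
[-4.10932987e-01  5.27867165e-01  1.94190911e+00  1.10387551e-03
  6.68168163e-01  1.07344845e+00] [ -3.8 -48.7 -14.   -0.5   1.    0.8] [ 0.80567052 -0.89641002  0.76032343] 18.05
```

View pics/c8.png

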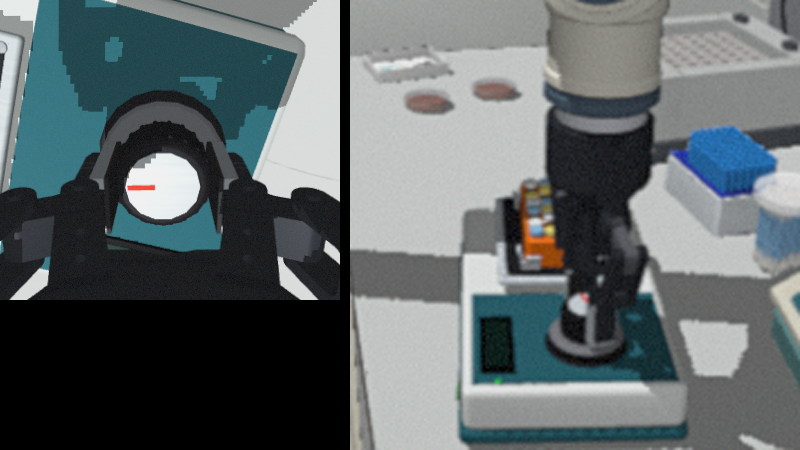

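```bash
cat > mark.py <<'E'
from h import *
import sys
def mark(f,p,box,z):
    im=np.load(f'pics/{f}.png.npy'); H,S,V=cv2.split(cv2.cvtColor(im,cv2.COLOR_RGB2HSV))
    x0,y0,x1,y1=box; m=(((H<10)|(H>170))&(S>110)&(V>80))[y0:y1,x0:x1].astype(np.uint8)
    n,l,st,_=cv2.connectedComponentsWithStats(m); i=1+st[1:,4].argmax(); ys,xs=np.where(l==i)
    w=cast(p,np.c_[xs+x0,ys+y0],z)[:,:2]*1000; c=w.mean(0); u=np.linalg.svd(w-c)[2][0]; print(f,len(xs),c.round(1),'heading mod180',round(np.degrees(np.arctan2(u[1],u[0]))%180,1))
E
python3 - <<'E'
from mark import *
mark('w6',np.load('pics/w6p.npy',allow_pickle=True).item(),(270,240,360,320),.098)
p=camera_params('wrist')
for z in(.098,.09): mark('w8',p,(270,240,380,340),z)
E
```

```text
w6 130 [ 477.4 -195.9] heading mod180 156.9
w8 114 [ 487.9 -190.7] heading mod180 96.0
w8 114 [ 483.3 -190.5] heading mod180 96.0
```

Measured, the dial turned only 60.9°, so it stands at the fourth click: the pads slipped, and the dial rose and locked early. I'll release, go back to the first heading and grip again deeper.

carry_out --motion '[[[0,0,0,-0.08,30],[0,0,0,-0.15,30],[0,0,-0.5,-0.2,85],[0,0,-0.5,-0.2,85],[0,0,-0.5,-0.2,85],[0,0,-0.5,-0.2,85],[0,0,-0.5,-0.2,85],[0,0,-10,-0.2,85],[0,0,-25,-0.3,85],[0,0,-40,-0.4,85],[0,0,-60,-0.55,85],[0,0,-60,-0.7,85]]]'

```text
time: 19.35
position: [0.4865, -0.1998, 0.1327]
tcp_rot: [2.897, 1.207, 0.005]
wrist_force: [0.2, -0.7, -0.4]
width: 0.0848
grip_force: 0.0
```

carry_out --motion '[[[0,0,0,-0.15,85],[0,0,0,-0.3,85],[0,0,0,-0.45,85],[0,0,0,-0.6,85],[0,0,0,-0.6,85],[0,0,0,-0.6,85],[0,0,0,-0.6,85]]]'

```text
time: 20.05
position: [0.485, -0.1991, 0.1299]
tcp_rot: [2.422, 2.001, 0.0]
wrist_force: [-0.4, -0.0, 0.4]
width: 0.0853
grip_force: 0.0
```

```bash
python3 - <<'E'
from mark import *
s=robot.sense(); print(s['time'],s['position'],s['wrist_force'],R.from_rotvec(s['tcp_rot']).as_matrix()[:2,0],s['joints'][5])
p,im=snap('wrist','w9.png'); np.save('pics/w9p.npy',p,allow_pickle=True)
c=proj(p,[.4848,-.199,.098])[0].astype(int); print(c)
mark('w9',p,(c[0]-45,c[1]-45,c[0]+45,c[1]+45),.098)
m=(im.max(2)>0)
cv2.imwrite('pics/w9c.png',im[max(0,c[1]-90):c[1]+90,c[0]-120:c[0]+120,::-1])
E
```

```text
20.05 [ 0.48497695 -0.19911046  0.12991338] [-0.43919499 -0.00810273  0.35814295] [0.18889051 0.98199815] -0.22222684785760294
[322 233]
w9 73 [ 484.2 -189. ] heading mod180 100.0
```

View pics/w9c.png

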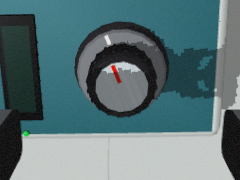

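carry_out --motion '[[[0,0,25,0,85],[0,0,45,0,85],[0,0,55,0,85],[0,0,59,0,85],[0,0,59,0,85],[0,0,59,0,30],[0,0,59,0,30],[0,0,59,0,30],[0,0,59,0,30],[0,0,59,0,30],[0,0,59,0,30],[0,0,59,0,30]]]'

```text
time: 21.3
position: [0.4849, -0.1992, 0.0713]
tcp_rot: [2.419, 2.004, 0.0]
wrist_force: [-2.3, -0.0, 6.4]
width: 0.0378
grip_force: 59.3
```

```bash
python3 avg.py
```

```text
21.55 [-1.95  0.38  6.44  0.08  0.5  -0.09 71.35] [6.4 5.9 7.3 6.1 6.6] [0.18615984 0.98251947] [ 0.4849 -0.1992  0.0714]
```

carry_out --motion '[[[0,0,0.6,0,30],[0,0,1.2,0,30],[0,0,1.2,0,30]]]'

```text
time: 21.85
position: [0.4849, -0.1992, 0.0704]
tcp_rot: [2.419, 2.004, 0.0]
wrist_force: [-2.3, 0.4, 10.0]
width: 0.0377
grip_force: 59.7
```

```bash
python3 avg.py
```

```text
22.1 [-2.920e+00  6.100e-01  9.850e+00  1.600e-01  6.600e-01 -7.000e-02
  7.044e+01] [10.3  9.4  9.9 10.4  9.3] [0.18609161 0.98253239] [ 0.4849 -0.1992  0.0704]
```

carry_out --motion '[[[0,0,0.2,0,30],[0,0,0.2,0.06,30],[0,0,0.2,0.12,30],[0,0,0.2,0.15,30]]]'

```text
time: 22.5
position: [0.4849, -0.1992, 0.0702]
tcp_rot: [2.564, 1.815, -0.0]
wrist_force: [-3.3, 0.7, 9.1]
width: 0.0375
grip_force: 59.7
```

```bash
python3 avg.py; python3 - <<'E'
from mark import *
p,im=snap('wrist','w10.png'); c=proj(p,[.4848,-.199,.09])[0].astype(int)
mark('w10',p,(c[0]-45,c[1]-45,c[0]+45,c[1]+45),.09)
E
```

```text
22.75 [-3.140e+00  1.260e+00  1.029e+01  1.900e-01  6.700e-01 -2.000e-02
  7.024e+01] [ 9.7 10.3 10.7  9.9 10.9] [0.33074906 0.94371874] [ 0.4849 -0.1991  0.0702]
w10 149 [ 484.8 -191.3] heading mod180 91.2
```

carry_out --motion '[[[0,0,0,0.06,30],[0,0,0,0.113,30],[0,0,0,0.113,30]]]'

```text
time: 23.1
position: [0.4849, -0.1991, 0.0702]
tcp_rot: [2.663, 1.667, 0.0]
wrist_force: [-2.9, -0.2, 9.9]
width: 0.0376
grip_force: 59.7
```

```bash
python3 avg.py; python3 - <<'E'
from mark import *
p,im=snap('wrist','w11.png'); c=proj(p,[.4848,-.199,.09])[0].astype(int)
mark('w11',p,(c[0]-45,c[1]-45,c[0]+45,c[1]+45),.09)
E
```

```text
23.35 [-2.98  1.42 10.15  0.22  0.66 -0.27 70.23] [ 9.9 10.5 10.  11.1  9.3] [0.43570279 0.90009058] [ 0.4848 -0.1991  0.0702]
w11 148 [ 485.7 -191.2] heading mod180 84.4
```

carry_out --motion '[[[0,0,0,0.045,30],[0,0,0,0.045,30]]]'

```text
time: 23.6
position: [0.4848, -0.1991, 0.0702]
tcp_rot: [2.699, 1.607, 0.0]
wrist_force: [-3.7, 1.2, 10.1]
width: 0.0378
grip_force: 59.7
```

```bash
python3 avg.py; python3 - <<'E'
from mark import *
p,im=snap('wrist','w12.png'); c=proj(p,[.4848,-.199,.09])[0].astype(int)
mark('w12',p,(c[0]-45,c[1]-45,c[0]+45,c[1]+45),.09)
E
```

```text
23.85 [-3.02  1.21  9.87  0.23  0.66 -0.22 70.23] [ 9.3 10.1 10.3  9.9  9.8] [0.47567478 0.87962122] [ 0.4848 -0.1991  0.0702]
w12 147 [ 486.  -191.2] heading mod180 82.2
```

carry_out --motion '[[[0,0,-1,0,30],[0,0,-2,0,30],[0,0,-3,0,30],[0,0,-4,0,30],[0,0,-4,0,30]]]'

```text
time: 24.4
position: [0.4848, -0.1991, 0.0735]
tcp_rot: [2.698, 1.609, -0.0]
wrist_force: [-2.6, 0.3, 5.9]
width: 0.0379
grip_force: 60.2
```

```bash
python3 avg.py; python3 - <<'E'
from mark import *
p,im=snap('wrist','w13.png'); c=proj(p,[.4848,-.199,.094])[0].astype(int)
mark('w13',p,(c[0]-45,c[1]-45,c[0]+45,c[1]+45),.094)
E
```

```text
24.65 [-2.74  0.47  5.98  0.09  0.47 -0.1  73.46] [5.5 5.8 6.6 6.1 5.9] [0.47513468 0.87991308] [ 0.4848 -0.1991  0.0735]
w13 148 [ 486.2 -190.9] heading mod180 82.4
```

carry_out --motion '[[[0,0,-2,0,30],[0,0,-3,0,85],[0,0,-3,0,85],[0,0,-3,0,85],[0,0,-3,0,85],[0,0,-3,0,85],[0,0,-20,0,85],[0,0,-55,-0.1,85],[0,0,-55,-0.2,85],[0,0,-55,-0.31,85],[0,0,-55,-0.31,85],[0,0,-55,-0.31,85]]]'

```text
time: 25.9
position: [0.4848, -0.199, 0.1281]
tcp_rot: [-2.42, -2.003, 0.0]
wrist_force: [0.1, 1.1, -0.3]
width: 0.0849
grip_force: 0.0
```

```bash
python3 - <<'E'
from mark import *
s=robot.sense(); print(s['time'],s['position'],s['wrist_force'],R.from_rotvec(s['tcp_rot']).as_matrix()[:2,0])
p,im=snap('wrist','w14.png'); c=proj(p,[.4848,-.199,.098])[0].astype(int)
mark('w14',p,(c[0]-45,c[1]-45,c[0]+45,c[1]+45),.098); 
p9=np.load('pics/w9p.npy',allow_pickle=True).item(); mark('w9',p9,(c[0]-45,c[1]-45,c[0]+45,c[1]+45),.098)
# knob-top apparent width (dial up?) bright disc, both pictures
for f in('w9','w14'):
    a=np.load(f'pics/{f}.png.npy'); t=a[c[1]-45:c[1]+55,c[0]-45:c[0]+45]
    H,S,V=cv2.split(cv2.cvtColor(t,cv2.COLOR_RGB2HSV))
    m=((V>75)&((S<60)|(H<10)|(H>170))).astype(np.uint8); m=cv2.morphologyEx(m,cv2.MORPH_OPEN,np.ones((3,3)))
    n,l,st,ce=cv2.connectedComponentsWithStats(m); print(f,[(st[i].tolist(),ce[i].round(1).tolist()) for i in range(1,n) if st[i,4]>20])
E
```

```text
25.9 [ 0.48477881 -0.19902815  0.12812561] [ 0.14458286  1.12656162 -0.25393732] [0.18675205 0.98240708]
w14 77 [ 486.5 -190.8] heading mod180 83.5
w9 73 [ 484.2 -189. ] heading mod180 100.0
w9 [([2, 0, 27, 52, 579], [11.1, 19.2]), ([63, 0, 27, 43, 408], [80.1, 16.1]), ([21, 15, 52, 51, 2073], [46.3, 40.2]), ([0, 86, 90, 14, 1189], [45.1, 92.9])]
w14 [([1, 0, 38, 57, 691], [12.2, 19.8]), ([61, 0, 29, 46, 472], [80.1, 16.7]), ([20, 19, 54, 52, 2219], [46.7, 44.7]), ([0, 88, 90, 12, 1063], [45.1, 93.6])]
```

carry_out --motion '[[[0,0,-50,0,85],[0,0,-100,0,85],[0,0,-150,0,85],[-40,0,-180,0,85],[-80,0,-200,0,85],[-80,0,-200,0,85],[-80,0,-200,0,85],[-80,0,-200,0,85]]]'

```text
time: 26.75
position: [0.4696, -0.2768, 0.3269]
tcp_rot: [-2.416, -2.004, 0.001]
wrist_force: [0.2, -0.5, -0.5]
width: 0.0851
grip_force: 0.0
```

```bash
python3 - <<'E'
from mark import *
s=robot.sense(); print(s['time'],s['position'])
p,im=snap('side','s15.png'); a=np.load('pics/side0.png.npy')
for X in([.4848,-.199,.098],[.4848,-.199,.0745]): print(proj(p,[X]))
c=proj(p,[.4848,-.199,.088])[0].astype(int)
for b in(a,im):
    g=b[...,:3].max(2)[c[1]-25:c[1]+35,c[0]-5:c[0]+6].mean(1); print(g.round(0).astype(int).tolist())
g=lambda b:b[c[1]-22:c[1]+28,c[0]-26:c[0]+27].mean(2).astype(np.float32)
w=cv2.createHanningWindow((53,50),cv2.CV_32F); print(cv2.phaseCorrelate(g(a),g(im),w))
pw,w=snap('wrist','w15.png'); H,S,V=cv2.split(cv2.cvtColor(w,cv2.COLOR_RGB2HSV))
m=((S>120)&(H<22)).astype(np.uint8); m=cv2.morphologyEx(m,cv2.MORPH_CLOSE,np.ones((9,9)))
c=max(cv2.findContours(m,cv2.RETR_EXTERNAL,cv2.CHAIN_APPROX_NONE)[0],key=cv2.contourArea)
print('rack',cv2.boundingRect(c),cv2.minAreaRect((cast(pw,c.reshape(-1,2),.094)[:,:2]*1000).astype(np.float32)))
E
```

```text
26.75 [ 0.46960067 -0.27679736  0.32693881]
[[356.04003298 261.66977106]]
[[355.34685746 273.43659986]]
[52, 61, 88, 112, 98, 90, 93, 93, 77, 40, 58, 128, 191, 191, 148, 115, 132, 182, 197, 194, 194, 190, 195, 196, 185, 142, 71, 26, 25, 22, 20, 20, 20, 22, 22, 19, 19, 23, 48, 88, 113, 121, 114, 90, 47, 17, 14, 15, 18, 18, 26, 42, 76, 95, 99, 97, 96, 92, 118, 185]
[129, 127, 125, 121, 122, 129, 127, 116, 81, 34, 30, 70, 114, 136, 138, 115, 87, 96, 105, 105, 104, 106, 106, 105, 103, 82, 40, 19, 23, 23, 23, 20, 21, 22, 22, 20, 19, 25, 51, 93, 118, 125, 121, 93, 49, 20, 17, 16, 18, 21, 25, 44, 78, 99, 103, 103, 100, 96, 122, 193]
((-0.30943224953047377, 0.6039518356264679), 0.6575597466362847)
rack (591, 265, 49, 28) ((808.0826416015625, -483.043212890625), (16.24312400817871, 77.79348754882812), 55.22854232788086)
```

```bash
python3 - <<'E'
from h import *
p,im=snap('top','t16.png'); a=np.load('pics/top0.png.npy')
H,S,V=cv2.split(cv2.cvtColor(im,cv2.COLOR_RGB2HSV)); m=((S>100)&((H<22)|(H>170))).astype(np.uint8); k=np.zeros_like(m); k[180:230,352:412]=m[180:230,352:412]
k=cv2.morphologyEx(k,cv2.MORPH_CLOSE,np.ones((5,5)))
c=max(cv2.findContours(k,cv2.RETR_EXTERNAL,cv2.CHAIN_APPROX_NONE)[0],key=cv2.contourArea)
print('rack',cv2.boundingRect(c),cv2.minAreaRect((cast(p,c.reshape(-1,2),.092)[:,:2]*1000).astype(np.float32)))
k=np.zeros_like(m); k[155:185,290:320]=m[155:185,290:320]; print('cap px now',np.argwhere(k).mean(0))
E
```

```text
rack (360, 190, 42, 27) ((496.3031005859375, -47.46813201904297), (125.33692169189453, 66.55227661132812), 81.03704833984375)
cap px now [168.44444444 303.72839506]
```

```bash
python3 -c "
from h import *
print(robot.sign_off())"
```

```text
the job is handed in; nothing more can be done
None
```

The job is handed in. By my measurements the rack is seated between the guides, and the dial is five clicks clockwise and fully risen. The pads slipped at the fourth click, so I re-gripped for the fifth. I also viewed 12 pictures, over the limit of 10.

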